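# Hang a rinsed sample holder to dry in cross-lock forceps

### The job

Three steel sample holders stand in the rinse tray; hang the one with the square foot up to dry. Take the self-closing forceps from the drip rack (squeezing them opens their jaws), let them close on the holder's upright tab while it still stands in the tray, then carry both to the rack by the forceps and leave the forceps' crossbar lying across the two rails with the holder hanging below. Never touch the square holder with the gripper, and leave the two round-footed holders standing where they are.

Things in the scene. Friction and masses are not known exactly. Their poses are not given: they have to be found in the camera images.
- forceps: self-closing steel forceps, 70 g, hanging jaws down. Origin: centre of the rigid top crossbar, 92 mm (x) by 12 (y) by 10 (z); z up. Two sprung arms hinged at the bar cross 85 mm below it: squeezing their side pads along y opens the jaws (along y). From the bar to 22 mm below, the arms lie within its 12 mm thickness, so it can be gripped across y from above. A half turn about z changes nothing.
- squeeze_pads (a point): midway between the two squeeze pads, 39 mm below the bar's centre. Pads 14 mm wide (x), 22 mm high (28 to 50 mm below the bar's centre), 30 mm over their outer faces (y) when shut, 22 mm fully squeezed. Squeezing takes about 11 N at first, 15 N at full opening, where there is a solid stop; 25 to 50 N holds them firmly, faces parallel.
- jaw_tips (a point): midway between the jaws' lower ends, 116 mm below the bar's centre. Each jaw is 14 mm wide (x), 3 mm thick (y), flat face 26 mm tall; shut they touch, fully squeezed they stand 23 mm apart at the ends. Released, they press with about 4 N.
- jaw_a (a joint): angle of one forceps arm (the other moves alike): 0 shut, 0.1 fully open, about 0.018 when shut on a 4 mm tab
- square_holder: the holder to hang: steel, about 100 g, square foot 38 x 38 mm, 8 mm thick, with an upright tab in its middle 18 mm wide (x), 4 mm thick (y) and 28 mm tall (from 8 to 36 mm above the origin). Origin: centre of the underside, z up. Jaw ends 2 to 6 mm above the foot's top hold it well.
- round_holder_1: like the square holder, same tab, but with a round foot 40 mm across; stays where it is. Origin: centre of the underside
- round_holder_2: a second round-footed holder, the same; stays where it is
- rinse_tray: shallow pale-blue tray 120 x 230 mm (x, y), 22 mm high, walls 5 mm, inner floor 5 mm above the table; fixed. Origin: centre of the underside. The three holders stand in it in a row along its y, about 68 mm apart.
- drip_rack: steel drip rack, fixed. Origin: centre of the underside of its base plate (130 x 270 mm). Two flat rails 8 mm wide, 270 mm long, run along its y, 35 mm either side in x (62 mm clear between), tops 175 mm above the origin; posts at their ends. At the start the forceps hang there, crossbar along the rack's x; a bar lying on the rails has its centre at 180 mm.
There are look-alikes about, which are no part of the job. What is shaped like the square_holder but turquoise is not meant. Leave any purple look-alike of the round_holder_1 alone.

How it is judged:
On the way:
1. the forceps have closed on the square holder's tab while it stands in the tray (value of joint jaw_a between 0.008 and 0.035 rad and contact force between forceps and square_holder above 1 N and horizontal distance between jaw_tips and square_holder below 0.012 m and height (world z) of jaw_tips below 0.04 m and z of square_holder in the frame of rinse_tray below 0.01 m), for 0.2 s.
At the end, for the whole second after the job is handed in: Crossbar lying across both rails (height within 6 mm, within 20 mm of midway, forceps upright within 0.2 rad), jaws shut on the square holder's tab, holder hanging clear (over 30 mm above the rack's foot) and still; round holders upright within 20 mm of where they were (z of forceps in the frame of drip_rack between 0.174 and 0.186 m and x of forceps in the frame of drip_rack between -0.02 and 0.02 m and y of forceps in the frame of drip_rack between -0.13 and 0.13 m and angle between each of forceps, round_holder_1, round_holder_2's own z axis and vertical below 0.2 rad and value of joint jaw_a between 0.008 and 0.035 rad and distance between jaw_tips and square_holder below 0.035 m and z of square_holder in the frame of drip_rack above 0.03 m and linear speed of square_holder below 0.03 m/s and distance of each of round_holder_1, round_holder_2 from where it was at the start of the episode below 0.02 m); the robot touches nothing.
It fails at once if the robot touches the square holder (contact force between any of the fingers, the arm and square_holder above 0.5 N).
It also fails if it takes over 54 s, if anything falls off the work surface, if the arm or the gripper's body presses on something with over 40 N, if the wrist force passes 120 N, or if a joint passes its speed limit or range.

### The arm

A 7-joint arm with a two-finger parallel gripper is mounted at the origin on the work surface. World frame = base frame: x ahead of the robot, y to its left, z up, the work surface at z = 0. Lengths are in m, angles in rad, forces in N, time in s.
With the tool pointing down it reaches from about 0.4 to 0.875 m from the base axis. Payload 19.3 kg.
Tool frame: the origin (TCP) lies between the finger pads; the fingertips stand bot.tcp_to_tips ahead of it and the grasp point (between the pads) is the TCP (bot.tcp_to_tips is the distance from the TCP to the fingertips, in m); z points along the fingers, y is the line along which they close (so a half turn about z gives the same grasp; the last joint's range is limited). The gripper opens to 85 mm and grips with 20 to 120 N. Pads are 22 mm wide; open, the fingers measure 114 mm over their backs; the gripper's body (76 mm by 85 mm) begins 54 mm behind the grasp point. The pads swing forward as they close: fully open they stand 13 mm farther back than shut.
Start: joints at [1.162, 0.521, -0.036, 1.599, 0.021, 1.021, -0.113], TCP at [0.208, -0.589, 0.25] pointing down, gripper open.
Joint ranges: [-2.91, 2.91], [-0.3, 2.13], [-1.5, 1.42], [0.17, 2.43], [-1.26, 4.41], [0.16, 1.93], [-2.52, 2.52]. Speed limits (rad/s): [1.89, 1.89, 2.39, 2.39, 3.01, 3.01, 3.01].

### API

Orientations are given as [roll, pitch, yaw] about the fixed x, y, z axes, in that order (R = Rz(yaw) Ry(pitch) Rx(roll)).
In Python, from workcell import telemetry, grab_frame, bot gives the robot as it stands. The module is installed in compiled form; this text tells all that it offers.
- The arm moves only by the shell command python3 -m crank 'ROWS' [FORCE]. ROWS is text: rows parted by semicolons, each of 7 numbers parted by spaces: the finger opening in m, from 0 to 0.0854, then the shift along the tool's x, y, z in m, then the turn, a rotation vector about the tool's x, y, z in degrees. A call has exactly 8 rows; each row shifts and turns the commanded pose from where the row before left it, along the tool's axes as they then stand; what a row does not reach is not made up. A row lasts 1/12 s, in which the tool goes at most 41.7 mm and 7.16 degrees, less where a joint would pass 70% of its speed; a pose out of reach is approached as far as the arm can. A call with a gripper value outside its range is refused whole. The fingers move at their own pace and stop on an object; FORCE is the grip in N (left out, the last holds). Time passes only in rows, so rows that do not move let the fingers close, or fill a call up. It gives the time, the measured TCP pose, the force, the opening and the grip force at its end, in the units of the state.
- telemetry.observe(): the state, without advancing time (a new reading comes with each control period).
- grab_frame(name): name is "scene" or "top" or "wrist"; returns a dict with "pixels" (384x512x3 uint8, red, green, blue), "depth" (384x512 float32, m along the optical axis (not along the pixel's ray), 0 where there is no reading), "vertical_fov" (degrees; the focal length in pixels is half the picture's height over the tangent of half this angle, whatever the lens; pixels are square), "cx", "cy" (the principal point, pixels), "R" (3x3) and "t" (3): a world point X has camera coordinates R X + t; the wrist camera has in their place "hand_eye" (4x4, takes a point from camera to tool coordinates, whose origin is the TCP and whose axes are the flange's). Camera axes: x right, y down, z forward; pixel columns grow to the right and rows downward; lengths in m; the calibration is good to about 2 mm. A picture is of the moment at which its call begins: read the wrist's pose just before it.
- bot.job_done(): hands the job in; it is judged then, once.
The state is a dict: "clock": time; "qpos": joint angles; "qd": joint speeds; "joint_efforts": joint torques, N m; "position": TCP position; "tool_rot": TCP orientation; "force": force on the tool from outside, world axes, zero at the start; "moment": the same for the moment, N m; "grip_width": finger opening in m; "finger_force": force on a finger pad.
Only numpy, scipy, OpenCV 4.12 (cv2) and the standard library are available. Lean on these libraries where they do the work, as an engineer would, in place of code of your own. Each camera call takes 0.05 s, during which the arm holds its last target. There are 200 camera calls.

## Working session

There is one attempt and no reset: what is moved stays moved. The work goes in short steps, Python scripts to look and compute and a shell command to move; the robot and the scene stay as the last step left them, time stands still between calls to the robot, and variables do not carry over. Pictures are saved under pics/ and viewed, at most 10 in all, crops included, and the job is handed in when it is done.

```bash
mkdir -p pics; cat > h.py <<'E'
import numpy as np,cv2
from workcell import telemetry,grab_frame,bot
from scipy.spatial.transform import Rotation as Ro
def grab(n):
    s=telemetry.observe(); f=grab_frame(n); f['s']=s
    if n=='wrist':
        H=np.array(f['hand_eye']); R=Ro.from_euler('xyz',s['tool_rot']).as_matrix() if np.size(s['tool_rot'])==3 else np.array(s['tool_rot'])
        f['C']=R@H[:3,:3]; f['o']=R@H[:3,3]+s['position']
    else:
        R=np.array(f['R']); f['C']=R.T; f['o']=-R.T@np.array(f['t'])
    f['f']=192/np.tan(np.radians(f['vertical_fov'])/2)
    return f
def rays(f):
    v,u=np.mgrid[:384,:512]
    return np.stack([(u-f['cx'])/f['f'],(v-f['cy'])/f['f'],np.ones(u.shape)],-1)
def cloud(f): return (rays(f)*f['depth'][...,None])@f['C'].T+f['o']
def onplane(f,u,v,z):
    d=f['C']@np.array([(u-f['cx'])/f['f'],(v-f['cy'])/f['f'],1]); return f['o']+d*(z-f['o'][2])/d[2]
def save(f,n): cv2.imwrite('pics/'+n,f['pixels'][...,::-1])
E
python3 - <<'E'
from h import *
a=grab('scene');b=grab('top');save(a,'s.png');save(b,'t.png')
np.savez('top.npz',p=cloud(b),c=b['pixels']);np.savez('sc.npz',p=cloud(a),c=a['pixels'])
print(b['o'],a['o'],b['C'],a['s'],bot.tcp_to_tips,b['f'])
E
```

```text
[0.45523523 0.00685478 1.03838683] [1.01539964 0.59460369 0.6942733 ] [[-0.00747132 -0.99107899  0.13306619]
 [-0.99982328  0.00969939  0.01610369]
 [-0.01725069 -0.13292236 -0.99097632]] {'clock': 0.0, 'qpos': array([ 1.16181247,  0.52200374, -0.03633571,  1.599982  ,  0.02118728,
        1.02106685, -0.11278393]), 'qd': array([-1.25412415e-03,  5.20187525e-04,  7.08549085e-04, -1.81059737e-03,
       -7.66469603e-04,  1.42308445e-05, -5.77657557e-04]), 'joint_efforts': array([ 7.88276111e-07, -9.27101541e+01,  1.97987258e+00, -3.69923401e+01,
        1.78462436e-02,  8.28502933e-03, -4.49972322e-05]), 'position': array([ 0.20759082, -0.58920484,  0.24974133]), 'tool_rot': array([-3.14051878e+00,  5.99944653e-05,  3.38790065e-01]), 'force': array([-0.68414576,  0.24977446, -0.17947486]), 'moment': array([ 0.06833544, -0.06080297, -0.0072775 ]), 'finger_force': 0.0, 'grip_width': 0.08521762880220134} 0.019 363.76426371540435
```

View pics/s.png

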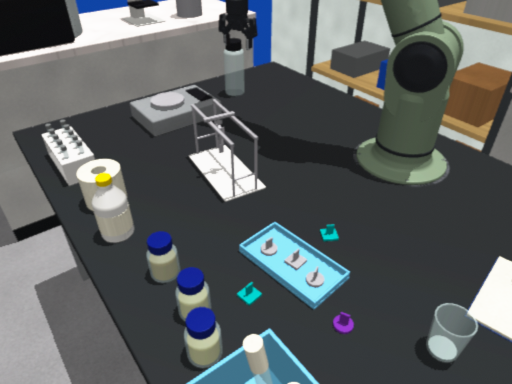

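View pics/t.png

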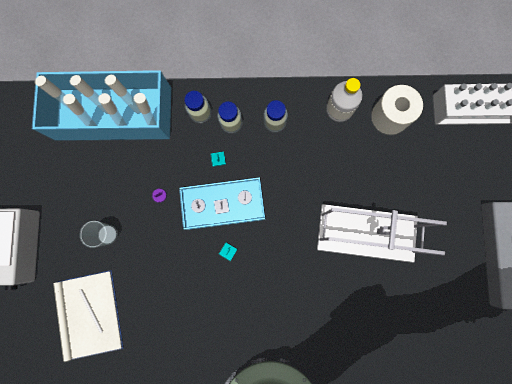

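The scene picture shows the tray around (295,262) with the square foot in the middle, and the rack around (227,150). In the top picture the tray is at (222,204), its tabs at (198,206), (221,206) and (245,198), the rack at (370,232) and the crossbar at about (394,230).

```bash
python3 - <<'E'
from h import *
d=np.load('top.npz');p=d['p'];c=d['c'].astype(int)
def rect(m,name,zz=None):
    q=p[m]; q=q[np.isfinite(q).all(1)]
    r=cv2.minAreaRect(q[:,:2].astype(np.float32)); print(name,len(q),'c',np.round(r[0],4),'size',np.round(r[1],3),'ang',round(r[2],1),'z',np.round(np.percentile(q[:,2],[2,50,98]),4))
v,u=np.mgrid[:384,:512]
tr=(u>175)&(u<270)&(v>172)&(v<233)
rect(tr&(p[...,2]>.015)&(p[...,2]<.03),'trayrim')
rect(tr&(c[...,2]-c[...,0]>40)&(p[...,2]>.0),'trayblue')
grey=tr&(abs(c[...,2]-c[...,0])<25)&(c.sum(-1)>330)&(p[...,2]>.004)
n,l,st,ce=cv2.connectedComponentsWithStats(grey.astype(np.uint8))
for i in range(1,n):
    if st[i,4]>20: print(ce[i]); rect(l==i,'foot'); rect((l==i)&(p[...,2]>.025),'tab')
rk=(u>312)&(u<450)&(v>195)&(v<265)
rect(rk&(p[...,2]<.02)&(c.sum(-1)>500),'base')
rect(rk&(p[...,2]>.155)&(p[...,2]<.22),'high')
for z in (.17,.18,.19): print(z,(rk&(p[...,2]>z)&(p[...,2]<z+.01)).sum())
m=rk&(p[...,2]>.165)
bar=m&(u>385)&(u<402)
rect(bar,'barcand')
img=d['c'][165:270,170:455,::-1]; 
a=cv2.resize(d['c'][172:237,172:272,::-1],None,fx=6,fy=6,interpolation=2); b=cv2.resize(d['c'][195:270,310:450,::-1],None,fx=5,fy=5,interpolation=2)
a=cv2.copyMakeBorder(a,0,0,0,700-600,cv2.BORDER_CONSTANT)
cv2.imwrite('pics/crop.png',cv2.resize(np.vstack([a,b]),None,fx=.78,fy=.78))
E
```

```text
trayrim 511 c [0.5673 0.1293] size [0.12 0.23] ang 6.8 z [0.0153 0.0207 0.0253]
trayblue 3000 c [0.5364 0.1292] size [0.189 0.236] ang 6.6 z [0.0007 0.005  0.0234]
[244.48550725 196.95652174]
foot 138 c [0.5847 0.0648] size [0.035 0.037] ang 44.2 z [0.0088 0.0129 0.0401]
tab 9 c [0.5834 0.0644] size [0.002 0.016] ang 89.0 z [0.026  0.0396 0.0427]
[197.91791045 205.18656716]
foot 134 c [0.5207 0.1073] size [0.237 0.037] ang 65.7 z [0.0085 0.0128 0.0425]
tab 12 c [0.508 0.107] size [0.226 0.011] ang 59.3 z [0.0335 0.0401 0.8198]
[221.15060241 205.94578313]
foot 166 c [0.508  0.0865] size [0.185 0.048] ang 42.1 z [0.0091 0.0124 0.0417]
tab 13 c [0.5071 0.0741] size [0.169 0.012] ang 48.2 z [0.0368 0.0403 0.7995]
base 3017 c [ 0.4813 -0.2799] size [0.27  0.129] ang 82.3 z [0.0017 0.0056 0.0094]
high 1050 c [ 0.4849 -0.2803] size [0.27  0.091] ang 81.8 z [0.1683 0.175  0.1861]
0.17 799
0.18 219
0.19 0
barcand 318 c [ 0.4913 -0.155 ] size [0.319 0.091] ang 86.6 z [0.1716 0.1834 0.1879]
```

View pics/crop.png

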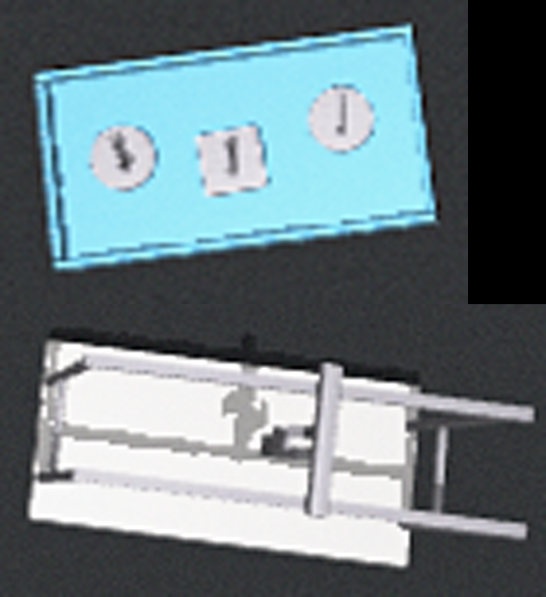

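The crop shows the square foot at crop (232,158), between the two round ones, its tab nearly along world x. The crossbar runs from (315,515) to (330,365) across the two rails.

```bash
cat > m.py <<'E'
from h import *
b=grab('top');p=cloud(b);c=b['pixels'].astype(int)
v,u=np.mgrid[:384,:512]
def R(m,n):
    q=p[m];r=cv2.minAreaRect(q[:,:2].astype(np.float32));print(n,len(q),np.round(r[0],4),np.round(r[1],3),round(r[2],1),np.round(np.median(q[:,2]),4))
def line(m,n):
    q=p[m];mu=q.mean(0);w=np.linalg.svd(q[:,:2]-mu[:2])[2][0];print(n,len(q),np.round(mu,4),'yaw',round(np.degrees(np.arctan(w[1]/w[0])),1))
bx=lambda a,b_,e,f:(u>a)&(u<b_)&(v>e)&(v<f)
for n,w in (('sq',bx(208,233,195,217)),('r1',bx(236,255,188,207)),('r2',bx(188,206,196,215))):
    g=w&(abs(c[...,2]-c[...,0])<30)
    R(g&(abs(p[...,2]-.013)<.004),n+' foot'); line(g&(p[...,2]>.033)&(p[...,2]<.05),n+' tab')
    t=g&(c.sum(-1)<330); print(t.sum(), u[t].mean(),v[t].mean())
bar=bx(385,404,200,262)&(p[...,2]>.181)&(p[...,2]<.2)
R(bar,'bar');line(bar,'bar')
rail=bx(312,450,195,265)&(abs(p[...,2]-.175)<.004)
R(rail,'rails')
E
python3 m.py
```

```text
sq foot 149 [0.5591 0.1319] [0.037 0.036] 10.2 0.0122
sq tab 12 [0.5586 0.1316 0.0392] yaw 11.3
3 221.0 204.0
r1 foot 119 [0.5839 0.0655] [0.037 0.035] 89.9 0.0123
r1 tab 6 [0.5846 0.0653 0.0398] yaw -1.3
0 nan nan
r2 foot 119 [0.5608 0.1979] [0.037 0.035] 1.0 0.0126
r2 tab 10 [0.5622 0.1982 0.0394] yaw 22.3
6 197.83333333333334 204.83333333333334
bar 211 [ 0.4834 -0.2901] [0.013 0.091] 81.0 0.1843
bar 211 [ 0.4832 -0.2897  0.1843] yaw -9.0
rails 774 [ 0.4851 -0.2807] [0.27 0.09] 82.5 0.1746m.py:12: RuntimeWarning: Mean of empty slice.
  t=g&(c.sum(-1)<330); print(t.sum(), u[t].mean(),v[t].mean())
  ret = ret.dtype.type(ret / rcount)
```

```bash
cat > go.py <<'E'
import sys
from h import *
# args: x y z yaw(deg)  -> remaining shift in tool axes and turns
x,y,z,w=map(float,sys.argv[1:5]); s=telemetry.observe()
R=Ro.from_euler('xyz',s['tool_rot']); T=Ro.from_euler('xyz',[np.pi,0,np.radians(w)])
rv=np.degrees((R.inv()*T).as_rotvec()); d=np.array([x,y,z])-s['position']
print('turn',np.round(rv,2),'shift after turn mm',np.round(1000*T.inv().apply(d),1),'now',np.round(1000*R.inv().apply(d),1),'F',np.round(s['force'],1),'w',round(s['grip_width'],4),'ff',s['finger_force'],'t',round(s['clock'],2))
E
python3 go.py .4833 -.2898 .26 -9
python3 -m crank '0.085 0 0 0 0 0 7.1;0.085 0 0 0 0 0 7.1;0.085 0 0 0 0 0 7.1;0.085 0 0 0 0 0 7.1;0.085 0.02 -0.025 -0.001 0 0 0;0.085 0.02 -0.03 -0.002 0 0 0;0.085 0.02 -0.03 -0.002 0 0 0;0.085 0.02 -0.03 -0.002 0 0 0' 30
python3 go.py .4833 -.2898 .26 -9
```

```text
turn [-5.000e-02  2.000e-02  2.841e+01] shift after turn mm [ 225.5 -338.9  -10.1] now [ 359.6 -190.8  -10. ] F [0.6 0.3 0.1] w 0.0857 ff 0.0 t 0.15
clock: 0.82
position: [0.3054, -0.487, 0.2571]
tool_rot: [-3.141, 0.0, -0.157]
force: [1.0, -1.1, -0.1]
grip_width: 0.0851
finger_force: 0.0
turn [-0.02  0.02 -0.01] shift after turn mm [ 144.8 -222.6   -2.9] now [ 144.8 -222.6   -2.9] F [ 1.  -1.1 -0.1] w 0.0851 ff 0.0 t 0.82
```

```bash

python3 -m crank '0.085 0.02 -0.03 0 0 0 0;0.085 0.02 -0.03 0 0 0 0;0.085 0.02 -0.03 0 0 0 0;0.085 0.02 -0.03 0 0 0 0;0.085 0.02 -0.03 0 0 0 0;0.085 0.02 -0.03 -0.001 0 0 0;0.085 0.015 -0.025 -0.001 0 0 0;0.085 0.009 -0.015 -0.001 0 0 0' 30
python3 -m crank '0.06 0 0 0 0 0 0;0.06 0 0 0 0 0 0;0.06 0 0 0 0 0 0;0.06 0 0 0 0 0 0;0.06 0 0 0 0 0 0;0.06 0 0 0 0 0 0;0.06 0 0 0 0 0 0;0.06 0 0 0 0 0 0' 30
python3 go.py .4833 -.2898 .26 -9
python3 - <<'E'
from h import *
f=grab('wrist');save(f,'w1.png');p=cloud(f)
m=(p[...,2]>.179)&(p[...,2]<.192)&(np.hypot(p[...,0]-.4833,p[...,1]+.2898)<.06)
q=p[m]; r=cv2.minAreaRect(q[:,:2].astype(np.float32)); print(len(q),r,np.median(q[:,2]))
E
```

```text
clock: 1.48
position: [0.4834, -0.2904, 0.2601]
tool_rot: [-3.14, -0.0, -0.154]
force: [0.3, -0.1, -0.4]
grip_width: 0.0847
finger_force: 0.0
clock: 2.15
position: [0.4811, -0.2938, 0.2603]
tool_rot: [3.142, 0.0, -0.157]
force: [0.2, 0.0, -0.4]
grip_width: 0.0601
finger_force: 0.0
turn [ 0.    0.   -0.02] shift after turn mm [ 1.5 -4.3  0.3] now [ 1.5 -4.3  0.3] F [ 0.2  0.  -0.4] w 0.0601 ff 0.0 t 2.15
1701 ((0.48319265246391296, -0.2873089015483856), (0.011696558445692062, 0.09206152707338333), 80.96589660644531) 0.18486821467960005
```

View pics/w1.png

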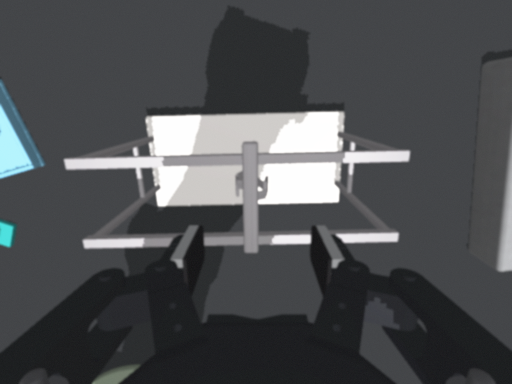

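The wrist picture shows the crossbar at (250,197) between the fingers (190 and 325), a few mm off centre. I will correct and lower to the pads.

```bash

python3 -m crank '0.06 0.001 -0.0055 0.005 0 0 0;0.06 0 0 0.016 0 0 0;0.06 0 0 0.018 0 0 0;0.06 0 0 0.018 0 0 0;0.06 0 0 0.018 0 0 0;0.06 0 0 0.018 0 0 0;0.06 0 0 0.016 0 0 0;0.06 0 0 0.010 0 0 0' 40
python3 go.py .4832 -.2885 .141 -9
python3 -m crank '0.06 0 0 0 0 0 0;0.05 0 0 0 0 0 0;0.045 0 0 0 0 0 0;0.04 0 0 0 0 0 0;0.037 0 0 0 0 0 0;0.035 0 0 0 0 0 0;0.034 0 0 0 0 0 0;0.033 0 0 0 0 0 0' 40
python3 go.py .4832 -.2885 .141 -9
```

```text
clock: 2.87
position: [0.4827, -0.2875, 0.1394]
tool_rot: [-3.141, 0.002, -0.157]
force: [0.1, -0.7, -1.2]
grip_width: 0.0597
finger_force: 0.0
turn [-0.04  0.1   0.03] shift after turn mm [ 0.7  0.9 -1.6] now [ 0.7  0.9 -1.6] F [ 0.1 -0.7 -1.2] w 0.0597 ff 0.0 t 2.87
clock: 3.53
position: [0.4832, -0.2883, 0.1415]
tool_rot: [3.142, -0.0, -0.157]
force: [0.2, -0.1, 0.4]
grip_width: 0.0326
finger_force: 0.0
turn [ 0.   -0.02  0.01] shift after turn mm [-0.   0.2  0.5] now [-0.   0.2  0.5] F [ 0.2 -0.1  0.4] w 0.0326 ff 0.039562532383570215 t 3.53
```

```bash

python3 -m crank '0.03 0 0 0 0 0 0;0.026 0 0 0 0 0 0;0.022 0 0 0 0 0 0;0.018 0 0 0 0 0 0;0.015 0 0 0 0 0 0;0.015 0 0 0 0 0 0;0.015 0 0 0 0 0 0;0.015 0 0 0 0 0 0' 40
python3 -m crank '0.015 0 0 -0.005 0 0 0;0.015 0 0 -0.010 0 0 0;0.015 0 0 -0.02 0 0 0;0.015 0 0 -0.022 0 0 0;0.015 0 0 -0.024 0 0 0;0.015 0 0 -0.024 0 0 0;0.015 0 0 -0.022 0 0 0;0.015 0 0 -0.012 0 0 0' 40
python3 go.py .5588 .1318 .28 10.7
python3 - <<'E'
from h import *
f=grab('wrist');save(f,'w2.png')
E
```

```text
clock: 4.2
position: [0.4832, -0.2883, 0.1413]
tool_rot: [-3.141, 0.0, -0.157]
force: [-0.7, 0.7, 0.1]
grip_width: 0.0208
finger_force: 41.7
clock: 4.87
position: [0.4836, -0.2886, 0.284]
tool_rot: [3.141, -0.003, -0.157]
force: [0.5, -0.6, -0.6]
grip_width: 0.0209
finger_force: 41.7
turn [  0.09  -0.18 -19.7 ] shift after turn mm [ 151.9 -399.2    4. ] now [   8.5 -427.     3.6] F [ 0.5 -0.6 -0.6] w 0.0209 ff 41.7125540971756 t 4.87
```

View pics/w2.png

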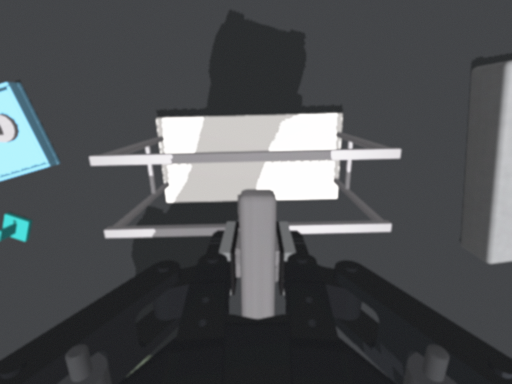

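The forceps are in the gripper, with the crossbar at (257,250) centred between the fingers and the rails empty. Next I carry them to the tray.

```bash

python3 -m crank '0.015 0 -0.012 0 0 0 0;0.015 0 -0.022 0 0 0 0;0.015 0 -0.03 0 0 0 0;0.015 0 -0.03 0 0 0 0;0.015 0.002 -0.03 0 0 0 0;0.015 0.002 -0.03 0 0 0 0;0.015 0.002 -0.03 0 0 0 0;0.015 0.002 -0.03 0 0 0 0' 40
python3 -m crank '0.015 0 -0.03 0 0 0 0;0.015 0 -0.03 0 0 0 0;0.015 0 -0.03 0 0 0 0;0.015 0 -0.03 0 0 0 -4;0.015 0 -0.03 0 0 0 -4;0.015 0 -0.025 0 0 0 -4;0.015 0 -0.02 0 0 0 -4;0.015 0 -0.01 0 0 0 -3.5' 40
python3 go.py .5588 .1318 .16 10.7
```

```text
clock: 5.58
position: [0.5242, -0.0761, 0.2801]
tool_rot: [-3.141, 0.001, -0.157]
force: [0.5, -0.9, -1.5]
grip_width: 0.0205
finger_force: 41.7
clock: 6.25
position: [0.543, 0.1287, 0.2799]
tool_rot: [-3.141, 0.001, 0.19]
force: [-0.3, 0.0, -0.8]
grip_width: 0.0207
finger_force: 41.7
turn [-0.06  0.04  0.2 ] shift after turn mm [ 1.610e+01 -1.000e-01  1.199e+02] now [1.620e+01 1.000e-01 1.199e+02] F [-0.3  0.  -0.8] w 0.0207 ff 41.661118268966675 t 6.25
```

```bash

python3 -m crank '0.015 0.004 0 0.005 0 0 0;0.015 0.006 0 0.015 0 0 0;0.015 0.006 0 0.02 0 0 0;0.015 0 0 0.02 0 0 0;0.015 0 0 0.015 0 0 0;0.015 0 0 0.01 0 0 0;0.015 0 0 0 0 0 0;0.015 0 0 0 0 0 0' 40
python3 go.py .5588 .1318 .094 10.7
python3 - <<'E'
from h import *
f=grab('wrist');a=f['pixels'];g=grab('scene');b=g['pixels']
np.savez('w3.npz',p=cloud(f),c=a)
b=cv2.resize(b[150:310,220:380],(384,384),interpolation=2)
cv2.imwrite('pics/w3.png',cv2.resize(np.hstack([a,b]),None,fx=.89,fy=.89)[...,::-1])
E
```

```text
clock: 6.92
position: [0.5596, 0.1278, 0.1953]
tool_rot: [3.141, 0.001, 0.183]
force: [-0.4, -0.7, -0.1]
grip_width: 0.0209
finger_force: 41.7
turn [ 0.01  0.04 -0.24] shift after turn mm [-1.000e-01 -4.100e+00  1.013e+02] now [ -0.   -4.1 101.3] F [-0.4 -0.7 -0.1] w 0.0209 ff 41.67712211608887 t 6.92
```

View pics/w3.png

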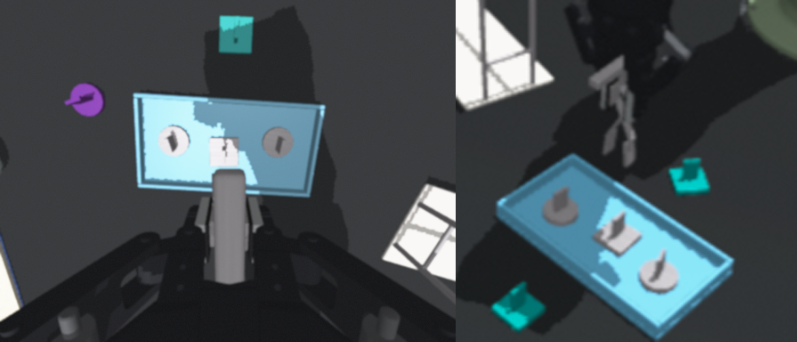

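The wrist part (left) shows the square foot at about (224,152), just ahead of the bar. The scene part (right) shows the jaws open at (622,150), above and short of the tray.

```bash
python3 - <<'E'
from h import *
d=np.load('w3.npz');p=d['p'];c=d['c'].astype(int)
near=np.hypot(p[...,0]-.5588,p[...,1]-.1318)<.035
g=near&(abs(c[...,2]-c[...,0])<35)
for n,m in(('foot',g&(abs(p[...,2]-.013)<.004)),('tab',g&(p[...,2]>.034)&(p[...,2]<.046))):
    q=p[m]
    if len(q)<5: print(n,len(q));continue
    print(n,len(q),cv2.minAreaRect(q[:,:2].astype(np.float32)),np.median(q[:,2]),q[:,:2].mean(0))
for nm in('scene','top'):
    f=grab(nm);P=cloud(f)
    for lo,hi in((.116,.126),(.126,.14),(.225,.245)):
        m=(P[...,2]>lo)&(P[...,2]<hi)&(np.hypot(P[...,0]-.559,P[...,1]-.128)<.06)
        q=P[m]
        if len(q)>3: print(nm,lo,len(q),q.mean(0),q.min(0),q.max(0))
E
```

```text
foot 944 ((0.5588343143463135, 0.13577070832252502), (0.037338823080062866, 0.03753974288702011), 10.998808860778809) 0.012918813029714704 [0.55979128 0.13554838]
tab 72 ((0.5585872530937195, 0.1355876624584198), (0.01765787973999977, 0.0033210960682481527), 10.386621475219727) 0.040776709017674106 [0.55932206 0.13569872]
scene 0.116 14 [0.56324305 0.12876588 0.12355833] [0.55413617 0.11384661 0.12059572] [0.57042128 0.14271169 0.12550662]
scene 0.126 50 [0.56190234 0.12947543 0.13265209] [0.55348767 0.11476424 0.1261421 ] [0.57131115 0.1421633  0.1399843 ]
scene 0.225 441 [0.57333971 0.13188091 0.23632536] [0.53967186 0.079646   0.22501678] [0.60711724 0.17860889 0.24499321]
```

```bash

python3 -m crank '0.015 0.0005 -0.006 0.005 0 0 0;0.015 0 0 0.01 0 0 0;0.015 0 0 0.014 0 0 0;0.015 0 0 0.014 0 0 0;0.015 0 0 0.012 0 0 0;0.015 0 0 0.008 0 0 0;0.015 0 0 0 0 0 0;0.015 0 0 0 0 0 0' 40
python3 go.py .559 .1337 .094 10.7
python3 - <<'E'
from h import *
g=grab('scene');P=cloud(g);f=g
b=cv2.resize(g['pixels'][170:300,235:365],(600,600),interpolation=2)
cv2.imwrite('pics/s4.png',b[...,::-1])
E
```

```text
clock: 7.78
position: [0.5591, 0.1341, 0.132]
tool_rot: [-3.142, 0.001, 0.184]
force: [0.4, 0.2, -0.9]
grip_width: 0.0205
finger_force: 41.7
turn [-0.    0.03 -0.18] shift after turn mm [-0.1  0.4 38. ] now [-0.1  0.4 38. ] F [ 0.4  0.2 -0.9] w 0.0205 ff 41.67658746242523 t 7.78
```

View pics/s4.png

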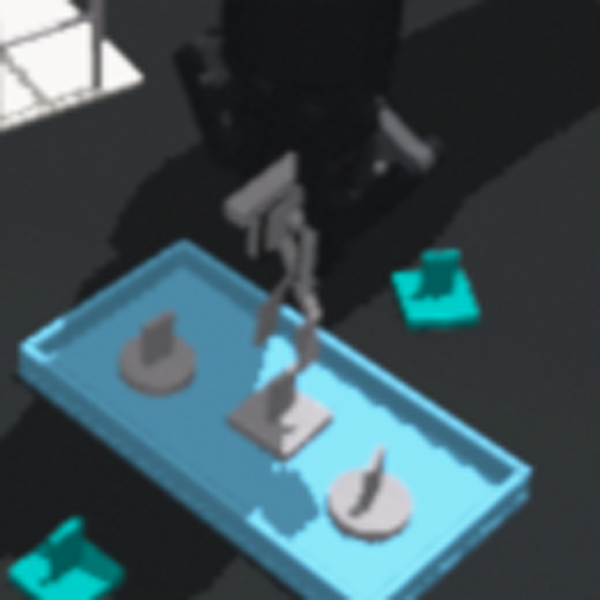

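The jaw ends sit at (262,345) and (306,362), either side of and just above the tab's top at (283,378). I lower over it.

```bash

python3 -m crank '0.015 0 0 0.004 0 0 0;0.015 0 0 0.008 0 0 0;0.015 0 0 0.009 0 0 0;0.015 0 0 0.008 0 0 0;0.015 0 0 0.006 0 0 0;0.015 0 0 0.003 0 0 0;0.015 0 0 0 0 0 0;0.015 0 0 0 0 0 0' 40
python3 go.py .559 .1337 .094 10.7
python3 - <<'E'
from h import *
g=grab('scene')
P=cloud(g);print([ (lo,(lambda q:(len(q),q.min(0),q.max(0)))(P[(P[...,2]>lo)&(P[...,2]<lo+.006)&(np.hypot(P[...,0]-.559,P[...,1]-.134)<.03)])) for lo in (.02,.045)])
cv2.imwrite('pics/s5.png',cv2.resize(g['pixels'][190:290,245:345],(600,600),interpolation=2)[...,::-1])
E
```

```text
clock: 8.5
position: [0.5591, 0.1341, 0.0942]
tool_rot: [-3.142, 0.0, 0.183]
force: [1.1, 0.3, -0.6]
grip_width: 0.0206
finger_force: 41.7
turn [-0.    0.01 -0.19] shift after turn mm [-0.2  0.3  0.2] now [-0.2  0.3  0.2] F [ 1.1  0.3 -0.6] w 0.0206 ff 41.67666792869568 t 8.5
[(0.02, (22, array([0.5499547 , 0.12195876, 0.02016148]), array([0.57105413, 0.14946963, 0.02593001]))), (0.045, (18, array([0.54832684, 0.12421108, 0.04570618]), array([0.57161172, 0.14742059, 0.05049336])))]
```

View pics/s5.png

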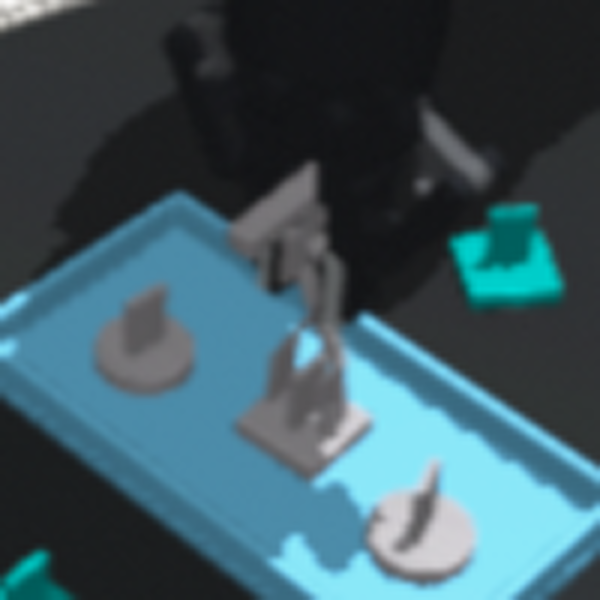

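The tab at (310,395) stands between the two jaws, at (282,385) and (333,385). I release gently.

```bash

python3 -m crank '0.021 0 0 0 0 0 0;0.023 0 0 0 0 0 0;0.0245 0 0 0 0 0 0;0.026 0 0 0 0 0 0;0.0275 0 0 0 0 0 0;0.029 0 0 0 0 0 0;0.031 0 0 0 0 0 0;0.033 0 0 0 0 0 0' 30
python3 -m crank '0.036 0 0 0 0 0 0;0.04 0 0 0 0 0 0;0.043 0 0 0 0 0 0;0.045 0 0 0 0 0 0;0.045 0 0 0 0 0 0;0.045 0 0 0 0 0 0;0.045 0 0 0 0 0 0;0.045 0 0 0 0 0 0' 30
python3 go.py .559 .1337 .127 10.7
python3 - <<'E'
from h import *
g=grab('scene')
P=cloud(g)
for lo in(.02,.032,.05,.128): q=P[(P[...,2]>lo)&(P[...,2]<lo+.01)&(np.hypot(P[...,0]-.559,P[...,1]-.134)<.05)];print(lo,len(q),q.mean(0),q.min(0),q.max(0))
cv2.imwrite('pics/s6.png',cv2.resize(g['pixels'][190:290,245:345],(600,600),interpolation=2)[...,::-1])
E
```

```text
clock: 9.22
position: [0.5592, 0.134, 0.0943]
tool_rot: [-3.142, -0.0, 0.183]
force: [0.2, -0.1, -0.9]
grip_width: 0.033
finger_force: 0.0
clock: 9.88
position: [0.5592, 0.134, 0.0943]
tool_rot: [-3.142, -0.0, 0.183]
force: [-0.1, 0.7, 0.6]
grip_width: 0.0449
finger_force: 0.0
turn [-0.   -0.   -0.19] shift after turn mm [ -0.2   0.3 -32.7] now [ -0.2   0.3 -32.7] F [-0.1  0.7  0.6] w 0.0449 ff 0.0 t 9.88
0.02 30 [0.54528894 0.13494655 0.02388615] [0.50925744 0.12480207 0.02009926] [0.56831406 0.14366655 0.02875847]
0.032 22 [0.5630975  0.13593317 0.03735334] [0.55076184 0.13043048 0.03216021] [0.56829283 0.13978059 0.04117846]
0.05 13 [0.55961767 0.13367105 0.05402931] [0.55229312 0.12963008 0.05024566] [0.56790664 0.13567042 0.05925638]
0.128 190 [0.57042632 0.13785811 0.13323898] [0.54161332 0.08479767 0.12806079] [0.60609044 0.18380916 0.13787929]
```

View pics/s6.png

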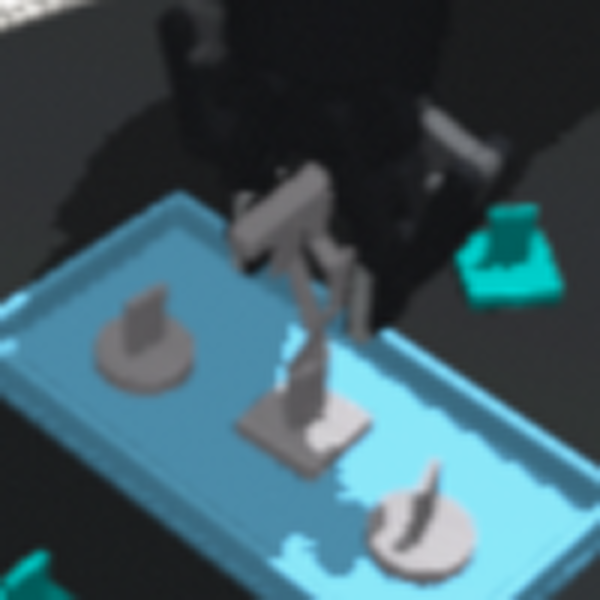

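The jaws have shut on the tab at (307,390) and the forceps stand upright on the holder. I rise to the bar and grip it gently.

```bash

python3 -m crank '0.045 0 0 -0.004 0 0 0;0.045 0 0 -0.008 0 0 0;0.045 0 0 -0.009 0 0 0;0.045 0 0 -0.009 0 0 0;0.045 0 0 -0.006 0 0 0;0.045 0 0 -0.003 0 0 0;0.045 0 0 0 0 0 0;0.045 0 0 0 0 0 0' 40
python3 -m crank '0.04 0 0 0 0 0 0;0.035 0 0 0 0 0 0;0.03 0 0 0 0 0 0;0.026 0 0 0 0 0 0;0.022 0 0 0 0 0 0;0.018 0 0 0 0 0 0;0.016 0 0 0 0 0 0;0.015 0 0 0 0 0 0' 40
python3 go.py .559 .1337 .133 10.7
python3 -m crank '0.014 0 0 0 0 0 0;0.013 0 0 0 0 0 0;0.012 0 0 0 0 0 0;0.011 0 0 0 0 0 0;0.008 0 0 0 0 0 0;0.005 0 0 0 0 0 0;0.005 0 0 0 0 0 0;0.005 0 0 0 0 0 0' 40
python3 go.py .559 .1337 .133 10.7
```

```text
clock: 10.6
position: [0.5592, 0.134, 0.1334]
tool_rot: [-3.142, -0.0, 0.183]
force: [-0.3, 0.5, 0.1]
grip_width: 0.0449
finger_force: 0.0
clock: 11.27
position: [0.5592, 0.134, 0.1333]
tool_rot: [-3.142, -0.0, 0.183]
force: [0.4, -0.2, -0.1]
grip_width: 0.0148
finger_force: 0.0
turn [-0.   -0.   -0.19] shift after turn mm [-0.2  0.3  0.3] now [-0.2  0.3  0.3] F [ 0.4 -0.2 -0.1] w 0.0148 ff 0.0 t 11.27
clock: 11.93
position: [0.5592, 0.134, 0.1334]
tool_rot: [-3.142, -0.0, 0.183]
force: [-0.5, -0.1, 2.9]
grip_width: 0.0111
finger_force: 39.3
turn [-0.   -0.01 -0.19] shift after turn mm [-0.2  0.3  0.4] now [-0.2  0.3  0.4] F [-0.5 -0.1  2.9] w 0.0111 ff 39.255380630493164 t 11.93
```

```bash

python3 -m crank '0.005 0 0 -0.004 0 0 0;0.005 0 0 -0.008 0 0 0;0.005 0 0 -0.014 0 0 0;0.005 0 0 -0.018 0 0 0;0.005 0 0 -0.022 0 0 0;0.005 0 0 -0.024 0 0 0;0.005 0 0 -0.024 0 0 0;0.005 0 0 -0.024 0 0 0' 40
python3 -m crank '0.005 0 0 -0.024 0 0 0;0.005 0 0 -0.022 0 0 0;0.005 0 0 -0.018 0 0 0;0.005 0 0 -0.012 0 0 0;0.005 0 0 -0.008 0 0 0;0.005 0 0 -0.004 0 0 0;0.005 0 0 0 0 0 0;0.005 0 0 0 0 0 0' 40
python3 go.py .484 -.281 .35 -8
python3 - <<'E'
from h import *
g=grab('scene')
cv2.imwrite('pics/s7.png',cv2.resize(g['pixels'][60:310,160:410],(600,600),interpolation=2)[...,::-1])
E
```

```text
clock: 12.6
position: [0.5588, 0.1339, 0.2731]
tool_rot: [-3.142, -0.0, 0.183]
force: [-0.4, 0.3, -1.7]
grip_width: 0.0113
finger_force: 39.1
clock: 13.27
position: [0.5589, 0.1339, 0.3588]
tool_rot: [3.142, 0.001, 0.183]
force: [0.8, -0.3, -2.8]
grip_width: 0.0111
finger_force: 39.1
turn [1.000e-02 5.000e-02 1.851e+01] shift after turn mm [-16.4 421.3   8.8] now [-149.3  394.3    8.9] F [ 0.8 -0.3 -2.8] w 0.0111 ff 39.08583641052246 t 13.27
```

View pics/s7.png

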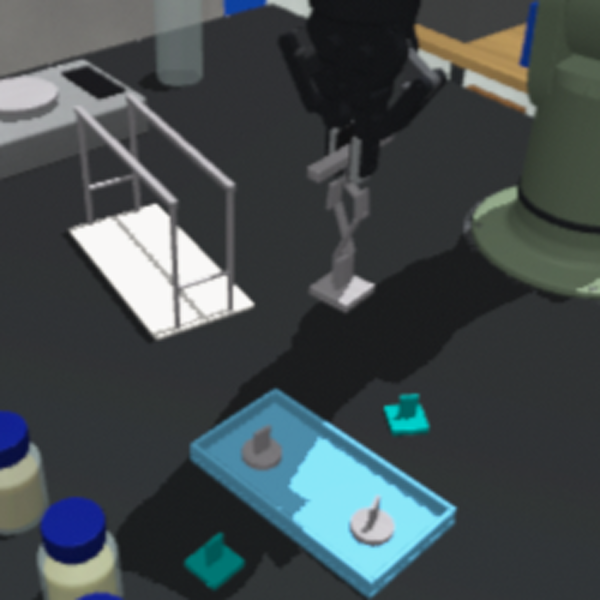

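The holder hangs from the jaws at (343,290), and both round holders stand in the tray at (262,450) and (372,525). Next I carry it to the rack.

```bash

python3 -m crank '0.005 0 0 0 0 0 2;0.005 0 0 0 0 0 4;0.005 0 0 0 0 0 4.5;0.005 0 0 0 0 0 4;0.005 0 0 0 0 0 3;0.005 -0.002 0.005 0 0 0 1;0.005 -0.002 0.01 0 0 0 0;0.005 -0.002 0.016 0 0 0 0' 40
python3 -m crank '0.005 -0.001 0.02 0 0 0 0;0.005 -0.001 0.024 0 0 0 0;0.005 -0.001 0.026 0 0 0 0;0.005 -0.001 0.027 0 0 0 0;0.005 -0.001 0.027 0 0 0 0;0.005 -0.001 0.027 0 0 0 0;0.005 -0.001 0.027 0 0 0 0;0.005 -0.001 0.027 0 0 0 0' 40
python3 -m crank '0.005 -0.001 0.027 0 0 0 0;0.005 -0.001 0.027 0 0 0 0;0.005 0 0.027 0 0 0 0;0.005 0 0.025 0 0 0 0;0.005 0 0.022 0 0 0 0;0.005 0 0.018 0 0 0 0;0.005 0 0.014 0 0 0 0;0.005 0 0.008 0 0 0 0' 40
python3 go.py .484 -.281 .35 -8
```

```text
clock: 13.98
position: [0.5484, 0.1042, 0.3587]
tool_rot: [3.142, 0.001, -0.136]
force: [0.2, -0.2, -2.3]
grip_width: 0.0107
finger_force: 39.1
clock: 14.65
position: [0.5114, -0.0999, 0.3591]
tool_rot: [3.141, 0.0, -0.138]
force: [0.6, 0.3, -1.6]
grip_width: 0.0106
finger_force: 39.1
clock: 15.32
position: [0.4858, -0.2662, 0.359]
tool_rot: [3.141, 0.001, -0.14]
force: [-0.9, 0.4, -2.2]
grip_width: 0.0114
finger_force: 39.1
turn [ 0.03  0.04 -0.03] shift after turn mm [ 0.3 14.9  9. ] now [ 0.3 14.9  9. ] F [-0.9  0.4 -2.2] w 0.0114 ff 39.07974064350128 t 15.32
```

```bash

python3 -m crank '0.005 0 0.006 0 0 0 0;0.005 0 0.006 0 0 0 0;0.005 0 0.003 0.004 0 0 0;0.005 0 0 0.01 0 0 0;0.005 0 0 0.014 0 0 0;0.005 0 0 0.014 0 0 0;0.005 0 0 0.008 0 0 0;0.005 0 0 0.004 0 0 0' 40
python3 go.py .484 -.281 .19 -8
python3 - <<'E'
from h import *
f=grab('wrist');g=grab('scene')['pixels'][50:210,160:320]
g=cv2.resize(g,(384,384),interpolation=2)
cv2.imwrite('pics/w8.png',cv2.resize(np.hstack([f['pixels'],g]),None,fx=.89,fy=.89)[...,::-1])
E
```

```text
clock: 15.98
position: [0.4848, -0.2779, 0.3037]
tool_rot: [-3.141, 0.002, -0.139]
force: [-0.2, 0.7, -1.5]
grip_width: 0.0115
finger_force: 39.1
turn [-0.04  0.11  0.06] shift after turn mm [ -0.4   3.1 113.7] now [ -0.2   3.2 113.7] F [-0.2  0.7 -1.5] w 0.0115 ff 39.06903147697449 t 15.98
```

View pics/w8.png

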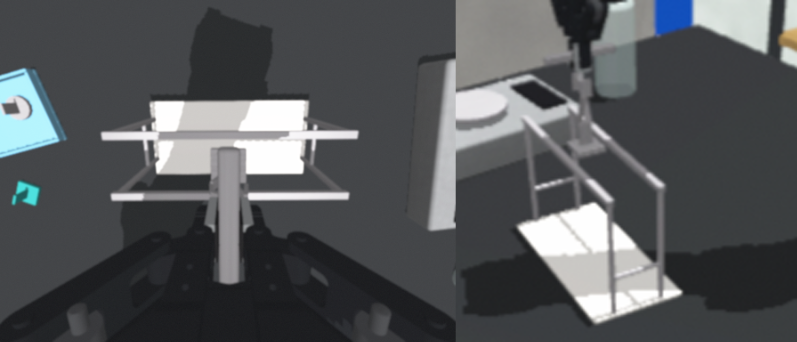

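The wrist part shows the bar at (229,215) square across the rails. The scene part shows the holder at (585,147), between the rail tops. That was one picture over my limit of 10, so I go on by numbers only.

```bash

python3 - <<'E'
from h import *
g=grab('scene');P=cloud(g)
n=np.hypot(P[...,0]-.484,P[...,1]+.279)<.03
q=P[n&(P[...,2]>.166)&(P[...,2]<.2)];R=Ro.from_euler('z',8,degrees=True);L=R.apply(q-[.484,-.281,0])
print(len(q),L.min(0),L.max(0))
m=(abs(P[...,2]-.175)<.008)&(np.hypot(P[...,0]-.484,P[...,1]+.281)<.15); r=R.apply(P[m]-[.484,-.281,0])
r=r[abs(r[:,1])<.1]
for s in(-1,1): k=r[(r[:,0]*s>.026)&(r[:,0]*s<.05)]; print(s,len(k),k.mean(0),k.min(0),k.max(0))
E
python3 -m crank '0.005 0 0.003 0.003 0 0 0;0.005 0 0 0.005 0 0 0;0.005 0 0 0.007 0 0 0;0.005 0 0 0.007 0 0 0;0.005 0 0 0.007 0 0 0;0.005 0 0 0.006 0 0 0;0.005 0 0 0.003 0 0 0;0.005 0 0 0 0 0 0' 40
python3 go.py .484 -.281 .19 -8
```

```text
132 [-0.01796099 -0.01622959  0.17706784] [0.02117164 0.02355323 0.19928365]
-1 142 [-0.03591025  0.02280113  0.17485301] [-0.04230275 -0.08915019  0.16730829] [-0.03212363  0.09975947  0.17841426]
1 177 [0.03425236 0.00506773 0.17440909] [ 0.02844114 -0.09714794  0.16712283] [0.03805029 0.09981123 0.1787507 ]
clock: 16.8
position: [0.4844, -0.2815, 0.2664]
tool_rot: [-3.141, 0.001, -0.139]
force: [0.5, -0.4, -2.4]
grip_width: 0.0113
finger_force: 39.1
turn [-0.02  0.07  0.01] shift after turn mm [-0.5 -0.5 76.4] now [-0.4 -0.5 76.4] F [ 0.5 -0.4 -2.4] w 0.0113 ff 39.09386157989502 t 16.8
```

Clearances confirmed: the foot spans −18..+21 mm between rails whose midlines are at −36 and +34. I go on down to 0.19.

```bash

python3 -m crank '0.005 0 0 0.004 0 0 0;0.005 0 0 0.01 0 0 0;0.005 0 0 0.013 0 0 0;0.005 0 0 0.014 0 0 0;0.005 0 0 0.014 0 0 0;0.005 0 0 0.012 0 0 0;0.005 0 0 0.006 0 0 0;0.005 0 0 0.002 0 0 0' 40
python3 -m crank '0.005 0 0 0 0 0 0;0.005 0 0 0.001 0 0 0;0.005 0 0 0.002 0 0 0;0.005 0 0 0.002 0 0 0;0.005 0 0 0.002 0 0 0;0.005 0 0 0.001 0 0 0;0.005 0 0 0 0 0 0;0.005 0 0 0 0 0 0' 40
python3 go.py .484 -.281 .18 -8
```

```text
clock: 17.47
position: [0.4843, -0.2815, 0.191]
tool_rot: [-3.141, 0.002, -0.139]
force: [0.0, -0.4, -0.9]
grip_width: 0.0115
finger_force: 39.1
clock: 18.13
position: [0.4847, -0.2817, 0.1843]
tool_rot: [-3.142, 0.0, -0.139]
force: [-0.9, -0.7, -1.9]
grip_width: 0.0112
finger_force: 39.1
turn [-0.    0.    0.01] shift after turn mm [-0.8 -0.6  4.3] now [-0.8 -0.6  4.3] F [-0.9 -0.7 -1.9] w 0.0112 ff 39.09400284290314 t 18.13
```

```bash

python3 -m crank '0.005 0 0 0.001 0 0 0;0.005 0 0 0.001 0 0 0;0.005 0 0 0.001 0 0 0;0.005 0 0 0 0 0 0;0.005 0 0 0 0 0 0;0.005 0 0 0 0 0 0;0.005 0 0 0 0 0 0;0.005 0 0 0 0 0 0' 40
python3 go.py .484 -.281 .18 -8
python3 -m crank '0.005 0 0 0.001 0 0 0;0.005 0 0 0.001 0 0 0;0.005 0 0 0 0 0 0;0.005 0 0 0 0 0 0;0.005 0 0 0 0 0 0;0.005 0 0 0 0 0 0;0.005 0 0 0 0 0 0;0.005 0 0 0 0 0 0' 40
python3 go.py .484 -.281 .18 -8
```

```text
clock: 18.8
position: [0.4847, -0.2817, 0.1813]
tool_rot: [-3.142, -0.0, -0.14]
force: [-0.2, 0.7, -2.1]
grip_width: 0.0108
finger_force: 39.1
turn [-0.   -0.    0.01] shift after turn mm [-0.8 -0.6  1.3] now [-0.8 -0.6  1.3] F [-0.2  0.7 -2.1] w 0.0108 ff 39.09222364425659 t 18.8
clock: 19.47
position: [0.4848, -0.2818, 0.1803]
tool_rot: [3.141, -0.001, -0.14]
force: [-5.3, 4.5, 18.7]
grip_width: 0.011
finger_force: 41.7
turn [ 0.01 -0.05  0.  ] shift after turn mm [-0.9 -0.7  0.3] now [-0.9 -0.7  0.3] F [-5.3  4.5 18.7] w 0.011 ff 41.65922284126282 t 19.47
```

```bash

python3 -m crank '0.005 0 0 -0.0007 0 0 0;0.005 0 0 0 0 0 0;0.011 0 0 0 0 0 0;0.013 0 0 0 0 0 0;0.015 0 0 0 0 0 0;0.017 0 0 0 0 0 0;0.02 0 0 0 0 0 0;0.022 0 0 0 0 0 0' 30
python3 -m crank '0.025 0 0 0 0 0 0;0.03 0 0 0 0 0 0;0.035 0 0 0 0 0 0;0.04 0 0 0 0 0 0;0.04 0 0 0 0 0 0;0.04 0 0 -0.003 0 0 0;0.04 0 0 -0.006 0 0 0;0.04 0 0 -0.01 0 0 0' 30
python3 -m crank '0.04 0 0 -0.02 0 0 0;0.04 0 0 -0.02 0 0 0;0.04 0 0 -0.02 0 0 0;0.04 0 0 -0.02 0 0 0;0.04 0 0 -0.02 0 0 0;0.04 0 0 -0.01 0 0 0;0.04 0 0 0 0 0 0;0.04 0 0 0 0 0 0' 30
python3 - <<'E'
from h import *
R=Ro.from_euler('z',8,degrees=True)
for nm in('scene','wrist'):
  P=cloud(grab(nm)); L=R.apply((P-[.484,-.281,0]).reshape(-1,3))
  b=L[(abs(L[:,0])<.055)&(abs(L[:,1])<.03)]
  for n,lo,hi in(('bar',.181,.2),('foot',.03,.075)):
    q=b[(b[:,2]>lo)&(b[:,2]<hi)]
    if len(q)>5: print(nm,n,len(q),np.round(q.mean(0),4),np.round(q.min(0),4),np.round(q.max(0),4))
E
sed -i 's/^bar=.*/bar=bx(375,404,200,262)\&(p[...,2]>.181)\&(p[...,2]<.2)/' m.py; python3 m.py 2>/dev/null | grep -E 'r[12] |bar'
```

```text
clock: 20.13
position: [0.4847, -0.2817, 0.1799]
tool_rot: [-3.142, 0.0, -0.139]
force: [0.3, 0.3, -0.4]
grip_width: 0.0218
finger_force: 0.0
clock: 20.8
position: [0.4845, -0.2816, 0.1992]
tool_rot: [-3.141, 0.001, -0.139]
force: [-0.5, 0.1, -0.5]
grip_width: 0.0397
finger_force: 0.0
clock: 21.47
position: [0.4847, -0.2817, 0.3092]
tool_rot: [3.141, -0.001, -0.139]
force: [0.2, 0.5, -1.2]
grip_width: 0.04
finger_force: 0.0
scene bar 111 [0.0021 0.0013 0.185 ] [-0.0418 -0.0071  0.181 ] [0.0483 0.007  0.1887]
scene foot 113 [0.0043 0.0043 0.0617] [-0.0177 -0.0191  0.0529] [0.0208 0.0201 0.0738]
wrist bar 1136 [0.0038 0.0007 0.1848] [-0.0446 -0.0053  0.1813] [0.0469 0.0065 0.1871]
wrist foot 140 [-0.0015 -0.0044  0.0599] [-0.0179 -0.0181  0.0579] [0.0067 0.0186 0.062 ]
r1 foot 121 [0.5839 0.0656] [0.037 0.035] 88.1 0.0126
r1 tab 7 [0.5831 0.0653 0.0404] yaw -1.1
r2 foot 121 [0.5608 0.1977] [0.038 0.035] 0.8 0.0123
r2 tab 12 [0.5615 0.1976 0.039 ] yaw 25.7
bar 169 [ 0.4853 -0.2832] [0.012 0.092] 81.7 0.1845
bar 169 [ 0.4808 -0.2815  0.1843] yaw -6.6
```

The bar lies on the rails with its top at 0.185. The holder hangs at about 0.05 m and the round holders have not moved.

```bash
python3 -m crank '0.04 0 0 0 0 0 0;0.04 0 0 0 0 0 0;0.04 0 0 0 0 0 0;0.04 0 0 0 0 0 0;0.04 0 0 0 0 0 0;0.04 0 0 0 0 0 0;0.04 0 0 0 0 0 0;0.04 0 0 0 0 0 0'; python3 -c "
from workcell import bot
print(bot.job_done())"
```

```text
clock: 22.28
position: [0.4847, -0.2817, 0.309]
tool_rot: [-3.142, -0.0, -0.139]
force: [0.2, 0.2, 0.6]
grip_width: 0.0399
finger_force: 0.0
the job is handed in; nothing more can be done
None
```

I handed the job in at 22.3 s with no verdict returned: by my last measurements the forceps' crossbar lies across both rails, the square holder hangs from the jaws about 50 mm up, and the round holders are where they were; I viewed 11 pictures, one over the limit of 10.

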